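# Draw a long shoehorn out of a half-open nightstand drawer

## Robot

A 6-joint arm with a two-finger parallel gripper is mounted at the origin on the work surface. World frame = base frame: x ahead of the robot, y to its left, z up, the work surface at z = 0. Lengths are in m, angles in rad, forces in N, time in s.
With the tool pointing down it reaches from about 0.275 to 0.725 m from the base axis. Payload 15.9 kg.
Tool frame: the origin (TCP) lies midway between the tips of the shut fingers; the grasp point (between the pads) lies 19 mm behind it; x points along the fingers, y is the direction in which the jaws open and shut, and the axes are right-handed (so a half turn about x gives the same grasp; the last joint's range is limited). The gripper opens to 85 mm and grips with 20 to 120 N. Pads are 22 mm wide; open, the fingers measure 114 mm over their backs; the gripper's body (76 mm by 85 mm) begins 54 mm behind the grasp point. The pads swing forward as they close: fully open they stand 13 mm farther back than shut.
Start: joints at [1.303, 0.213, -0.034, 1.323, 0, 1.571], TCP at [0.132, 0.482, 0.231] pointing down, gripper open.
Joint ranges: [-2.98, 2.98], [-0.74, 1.72], [-1.14, 1.35], [-2.1, 2.04], [-1.57, 1.44], [-3.14, 3.14]. Speed limits (rad/s): [1.89, 1.89, 2.39, 2.57, 3.14, 3.14].

## Interface

Orientations are given as [roll, pitch, yaw] about the fixed x, y, z axes, in that order (R = Rz(yaw) Ry(pitch) Rx(roll)).
In Python, from cell import sensors, cams, ticket gives the robot as it stands.
- The arm moves only by the tool move_arm, never from a script. Its argument "series" is a list of rows, each an object of numbers: "x", "y", "z": the shift along the tool's x, y, z in m; "spin": the turn about the tool's x in degrees; "jaw": the opening, from 0 (shut) to 1 (fully open). A call has 1 to 12 rows; each row is the pose to reach, as a shift and turn from the pose commanded when the call began, along the tool's axes at that moment; what a row does not reach only later rows make up. A row lasts 1/8 s, in which the tool goes at most 62.5 mm and 10.7 degrees, less where a joint would pass 70% of its speed; a pose out of reach is approached as far as the arm can. A call with a gripper value outside its range is refused whole. The fingers move at their own pace and stop on an object; "grip_force" is the grip in N (left out, the last holds). Time passes only in rows, so rows that repeat a pose let the fingers close. It gives the time, the measured TCP pose, the force and the opening at its end, in the units of the state.
- sensors.observe(): the state, without advancing time (a new reading comes with each control period).
- cams.capture(name): name is "scene" or "top" or "wrist"; returns (picture, depth): 480x640x3 uint8, red, green, blue; 480x640 float32, m along the optical axis (not along the pixel's ray), 0 where there is no reading.
- cams.calibration(name): a dict with "fx", "fy", "cx", "cy" (pixels), "cam_to_world" (4x4, takes a point from camera to world coordinates); the wrist camera has in their place "mount" (4x4, takes a point from camera to tool coordinates, whose origin is the TCP and whose axes are the tool frame's). Camera axes: x right, y down, z forward; pixel columns grow to the right and rows downward; lengths in m; the calibration is good to about 2 mm. A picture is of the moment at which its call begins: read the wrist's pose just before it. calibration takes no time and is no camera call.
- ticket.close_job(): hands the job in, once; it reports no verdict.
The state is a dict: "time_s": time; "joints": joint angles; "dq": joint speeds; "joint_efforts": joint torques, N m; "tool_pos": TCP position; "orientation": TCP orientation; "force": force on the tool from outside, world axes, zero at the start; "moment": the same for the moment, N m; "gripper_width": finger opening in m.
Only numpy, scipy, OpenCV 4.12 (cv2) and the standard library are available. Lean on these libraries where they do the work, as an engineer would, in place of code of your own. Each camera call takes 0.05 s, during which the arm holds its last target. There are 200 camera calls.

## Task

The nightstand's top drawer is stuck half open and a shoehorn longer than the gap lies in it, its blade reaching back under the nightstand's top: lift it by its wooden handle, tilt it so that the handle rises over the drawer front, and draw it out slantwise through the gap without forcing it against the nightstand. Leave the drawer and all the other things in it where they are. Finish while still holding the shoehorn still in the gripper, touching nothing else, with every part of it at least 3 cm higher than the nightstand's top.

Things in the scene. Friction and masses are not known exactly. Their poses are not given: they have to be found in the camera images.
- shoehorn: Loose shoehorn, 280 mm long, 60-130 g, flat in the drawer. Origin: underside, below the handle's middle; x from handle to blade (blade points away from the robot), z up. Dark wood handle: block x -60 to +60, 24 wide (y), 26 tall. Orange blade: x +60 to +220, 36 wide (neck 20), 4 thick, side lips 6 high, underside level with the handle's. Centre of mass about 20 mm from the origin towards the blade.
- handle_end (a point): Middle of the handle's free end face (shoehorn x = -60, z = 13 mm).
- blade_tip (a point): Rounded tip of the orange blade (shoehorn x = +220, z = 2 mm).
- nightstand: White two-drawer nightstand, fixed, 390 deep, 550 wide, its top's upper face 193 mm above the work surface. Origin: work-surface level, middle of the carcass's front face; x points into it, away from the robot, z up. Top and rail begin at x = 0; between there and the drawer's front the drawer is open from above; its inner floor 105 mm high. Books and clock 60 mm high on top, at x over 220 mm.
- rail_edge (a point): Middle of the lower front edge of the 12 mm high rail under the front of the nightstand's top (nightstand x = 0, y = 0), 163 mm above the work surface, 58 mm above the drawer's floor; the blade lies under it and must come out below it.
- drawer (a joint): Slide of the top drawer; 0 = half open with the front panel's inner face 165 mm in front of the carcass (nightstand x = -165 mm), positive = further out (m). Starts within 10 mm of 0; stiff runners (about 10 N), end stop at +12 mm. To be left where it is.
- front_edge (a point): Middle of the upper inner edge of the drawer's front panel, 175 mm above the work surface, 70 mm above the drawer's floor and so 12 mm higher than the rail's lower edge; the panel is 16 mm thick, with a brass bar handle outside it. The drawer is 490 mm wide inside, side walls 45 mm high.
- pill_tray: Grey weekly pill tray 170 x 40 x 22 mm, loose in the drawer along its left side. Origin: centre of its underside. Leave alone.
- ring_dish: Pink ceramic ring dish, 64 mm across, 24 mm high, loose, left or right of the shoehorn (it may have swapped places with the divider box). Origin: centre of its underside. Leave alone.
- divider_box: Clear acrylic divider box 64 x 64 x 35 mm, loose, left or right of the shoehorn. Origin: centre of its underside. Leave alone.
- tweezer: Small silver tweezer 95 x 14 x 6 mm, loose, left of the shoehorn, partly under the top. Origin: centre of its underside. Leave alone.
- cuff_case: White plastic blood pressure cuff case 120 x 82 x 44 mm, loose, on the right, half under the top. Origin: centre of its underside. Leave alone.
- eraser: White and blue eraser 40 x 18 x 12 mm, loose, right of the shoehorn. Origin: centre of its underside. Leave alone.

How it is judged:
On the way:
1. the handle end is above the drawer front's upper edge while the blade tip is still under the nightstand's top, inside the drawer (height (world z) of handle_end above 0.18 m and x of blade_tip in the frame of nightstand above 0 m and height (world z) of blade_tip below 0.163 m and contact force between the fingers and shoehorn above 0.5 N), for 0.1 s.
At the end, for the whole second after the job is handed in: The shoehorn is gripped and at rest (under 40 mm/s and 0.3 rad/s), handle end, handle and blade tip all more than 223 mm above the work surface (30 mm above the nightstand's top), not touching the nightstand; the drawer is within 15 mm and every other thing within 30 mm of where it started (height (world z) of each of handle_end, blade_tip, shoehorn above 0.223 m and contact force between the fingers and shoehorn above 0.5 N and contact force between shoehorn and nightstand below 0.05 N and linear speed of shoehorn below 0.04 m/s and angular speed of shoehorn below 0.3 rad/s and distance of front_edge from where it was at the start of the episode below 0.015 m and distance of each of pill_tray, ring_dish, divider_box, tweezer, cuff_case, eraser from where it was at the start of the episode below 0.03 m); the arm keeps its last pose, push and grip.
It fails at once if the drawer is moved more than 15 mm (distance of front_edge from where it was at the start of the episode above 0.015 m).
It fails at once if something else in the drawer is moved more than 30 mm (distance of any of pill_tray, ring_dish, divider_box, tweezer, cuff_case, eraser from where it was at the start of the episode above 0.03 m).
It fails at once if the shoehorn is forced against the nightstand or drawer with more than 30 N (contact force between shoehorn and nightstand above 30 N).
It also fails if it takes over 42 s, if anything falls off the work surface, if the arm or the gripper's body presses on something with over 40 N, if the wrist force passes 120 N, or if a joint passes its speed limit or range.

## Working session

There is one attempt and no reset: what is moved stays moved. The work goes in short steps, Python scripts to look and compute and a tool call to move; the robot and the scene stay as the last step left them, time stands still between calls to the robot, and variables do not carry over. Pictures are saved under pics/ and viewed, about 8 in all and at most 12, crops included, and the job is handed in when it is done.

Besides the shell and the picture viewer there is one more tool, called as name(argument=value, ...) on one line, values as JSON. move_arm: Moves the arm, as the interface text tells. Its arguments: {"type":"object","properties":{"series":{"type":"array"},"grip_force":{"type":"number"}},"required":["series"]}

```bash
ls; mkdir -p pics; python3 - <<'E'
from cell import sensors,cams
import cv2,numpy as np
s=sensors.observe();print({k:np.round(v,3).tolist() for k,v in s.items()})
for n in("top","scene"):
    p,d=cams.capture(n);cv2.imwrite(f"pics/{n}1.png",p[:,:,::-1]);np.save(f"pics/{n}1.npy",d)
    print(n,cams.calibration(n))
print(cams.calibration("wrist"))
E
```

```text
pics
{'time_s': 0.0, 'joints': [1.303, 0.213, -0.035, 1.323, -0.0, 1.571], 'dq': [0.001, -0.0, -0.001, -0.001, 0.0, -0.0], 'joint_efforts': [-0.0, -68.617, 48.712, 0.018, 0.0, 0.0], 'tool_pos': [0.132, 0.482, 0.231], 'orientation': [-1.57, 1.57, -1.838], 'force': [-0.25, 0.456, 0.173], 'moment': [0.016, 0.013, -0.034], 'gripper_width': 0.086}
top {'fx': 569.3105488555965, 'fy': 569.3105488555965, 'cx': 319.6990366865873, 'cy': 229.71651116268583, 'cam_to_world': array([[-0.07033665, -0.97660638,  0.20320612,  0.44358584],
       [-0.99752271,  0.06908583, -0.01325128,  0.05707898],
       [-0.00109738, -0.20363477, -0.97904631,  0.98712786],
       [ 0.        ,  0.        ,  0.        ,  1.        ]])}
scene {'fx': 477.6156957434699, 'fy': 477.6156957434699, 'cx': 324.16166477841034, 'cy': 243.07306480567757, 'cam_to_world': array([[ 0.72785207,  0.55449345, -0.40344563,  0.93695283],
       [ 0.68573245, -0.58987116,  0.42640712, -0.30751049],
       [-0.00154099, -0.58701706, -0.80957309,  0.77639851],
       [ 0.        ,  0.        ,  0.        ,  1.        ]])}
{'fx': 398.5213759009129, 'fy': 398.5213759009129, 'cx': 321.4690276086901, 'cy': 238.6417614237572, 'mount': array([[-2.49130597e-04, -2.80296755e-01,  9.59913364e-01,
        -1.42581503e-01],
       [ 9.99998398e-01, -1.77116413e-03, -2.57649669e-04,
         3.84780320e-06],
       [ 1.77238249e-03,  9.59911763e-01,  2.80296747e-01,
        -7.09687421e-02],
       [ 0.00000000e+00,  0.00000000e+00,  0.00000000e+00,
         1.00000000e+00]])}
```

View pics/top1.png

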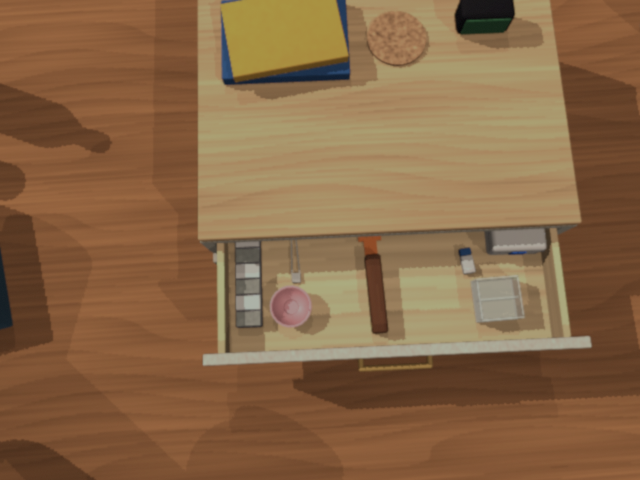

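View pics/scene1.png

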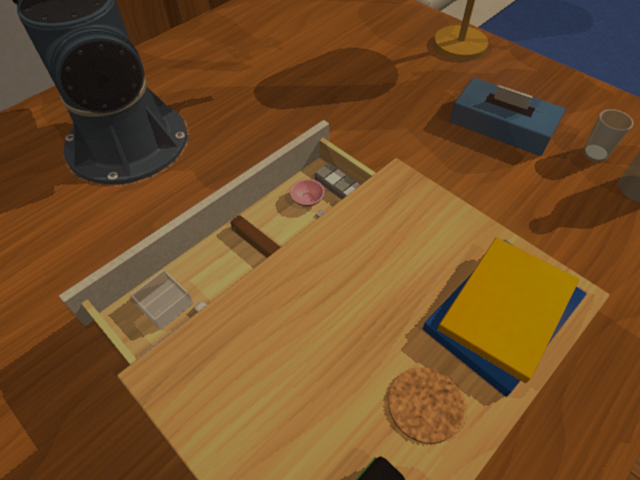

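The top view shows the handle running from pixel (373,255) to (380,332), with the orange neck at (370,243). The nightstand's front edge runs from (203,240) to (578,224) and the drawer panel from (205,360) to (588,345). The dish is at (291,307) and the box at (497,300).

```bash
cat > h.py <<'E'
import numpy as np
from cell import cams
def P(n,px,d,z=None):
    c=cams.calibration(n);T=c["cam_to_world"];u,v=px
    r=np.array([(u-c["cx"])/c["fx"],(v-c["cy"])/c["fy"],1])
    k=d[v-1:v+2,u-1:u+2]; k=np.median(k) if z is None else (z-T[2,3])/(T[:3,:3]@r)[2]
    return T[:3,:3]@(r*k)+T[:3,3]
E
python3 - <<'E'
from h import *
import cv2
d=np.load("pics/top1.npy");im=cv2.imread("pics/top1.png")
for n,px in dict(h0=(373,262),h1=(376,295),h2=(379,325),neck=(370,243),panelL=(215,359),panelM=(396,351),panelR=(580,346),topL=(212,235),topM=(390,225),topR=(570,221),floor=(340,330),floor2=(420,300),dish=(291,307),box=(497,300),tweez=(295,278)).items(): print(n,px,P("top",px,d).round(4))
# edges with known height
for n,px,z in [("edgeL",(203,239),.193),("edgeR",(578,223),.193),("panL_in",(205,354),.175),("panR_in",(588,340),.175),("end",(380,332),.131)]: print(n,P("top",px,d,z).round(4))
# handle mask: points height>0.12 in window, dark
c=cams.calibration("top");T=c["cam_to_world"]
v,u=np.mgrid[225:345,345:410];k=d[v,u]
X=np.stack([(u-c["cx"])/c["fx"]*k,(v-c["cy"])/c["fy"]*k,k],-1)@T[:3,:3].T+T[:3,3]
g=im[v,u].astype(int)
m=(X[...,2]>.122)&(X[...,2]<.14)&(g.sum(-1)<230)
q=X[m];print(len(q),q[:,2].mean())
r=cv2.minAreaRect(q[:,:2].astype(np.float32)*1000);print("handle rect mm",r,cv2.boxPoints(r))
E
```

```text
h0 (373, 262) [ 0.5657 -0.0317  0.1306]
h1 (376, 295) [ 0.5156 -0.0318  0.1303]
h2 (379, 325) [ 0.471  -0.0322  0.1306]
neck (370, 243) [ 0.599  -0.0319  0.1094]
panelL (215, 359) [0.4391 0.2044 0.1747]
panelM (396, 351) [ 0.4322 -0.048   0.1742]
panelR (580, 346) [ 0.421  -0.3054  0.1741]
topL (212, 235) [0.6118 0.1998 0.192 ]
topM (390, 225) [ 0.6083 -0.0543  0.1925]
topR (570, 221) [ 0.5962 -0.3121  0.1911]
floor (340, 330) [0.4685 0.0252 0.1045]
floor2 (420, 300) [ 0.5054 -0.1016  0.1039]
dish (291, 307) [0.5083 0.0976 0.1086]
box (497, 300) [ 0.4967 -0.2188  0.1083]
tweez (295, 278) [0.5521 0.0886 0.111 ]
edgeL [0.6067 0.2126 0.193 ]
edgeR [ 0.5922 -0.3222  0.193 ]
panL_in [0.4469 0.218  0.175 ]
panR_in [ 0.4283 -0.3175  0.175 ]
end [ 0.4607 -0.0327  0.131 ]
1260 0.12989401415357182
handle rect mm ((519.900390625, -32.431636810302734), (120.04046630859375, 24.336959838867188), 0.7144582867622375) [[459.7331   -21.012514]
 [460.03656  -45.347584]
 [580.0677   -43.85076 ]
 [579.7642   -19.51569 ]]
```

```bash
cat >> h.py <<'E'
from cell import sensors
from scipy.spatial.transform import Rotation as R
def pose():
    s=sensors.observe();return np.array(s["tool_pos"]),R.from_euler("xyz",s["orientation"]).as_matrix(),s
def rel(target):
    p,M,s=pose();return M.T@(np.array(target)-p)
E
python3 - <<'E'
from h import *
p,M,s=pose();print(M.round(3));print(rel([.495,-.0323,.215]).round(4))
ya=M[:,1];a=np.deg2rad(90.7)
for sg in(1,-1):
    t=sg*np.array([np.cos(a),np.sin(a),0]); c=M.T@t; print("spin deg",np.rad2deg(np.arctan2(c[2],c[1])))
E
```

```text
[[-0.     0.265  0.964]
 [-0.001  0.964 -0.265]
 [-1.    -0.001  0.   ]]
[ 0.0163 -0.3998  0.4859]
spin deg -16.045796474240003
spin deg 163.95420352576
```

move_arm(series=[{"x": 0.0,"y": -0.05,"z": 0.06,"spin": -2,"jaw": 1},{"x": 0.0,"y": -0.09,"z": 0.11,"spin": -4,"jaw": 1},{"x": 0.0,"y": -0.13,"z": 0.16,"spin": -6,"jaw": 1},{"x": 0.0,"y": -0.17,"z": 0.21,"spin": -8,"jaw": 1},{"x": 0.0,"y": -0.21,"z": 0.26,"spin": -10,"jaw": 1},{"x": 0.0,"y": -0.25,"z": 0.31,"spin": -12,"jaw": 1},{"x": 0.0,"y": -0.29,"z": 0.36,"spin": -14,"jaw": 1},{"x": 0.0,"y": -0.33,"z": 0.41,"spin": -16,"jaw": 1},{"x": 0.0,"y": -0.37,"z": 0.45,"spin": -16,"jaw": 1},{"x": 0.0,"y": -0.4,"z": 0.486,"spin": -16,"jaw": 1},{"x": 0.0,"y": -0.4,"z": 0.486,"spin": -16,"jaw": 1},{"x": 0.0,"y": -0.4,"z": 0.486,"spin": -16,"jaw": 1}], grip_force=20)

```text
time_s: 1.6
tool_pos: [0.4948, -0.0322, 0.2309]
orientation: [2.882, 1.57, 2.893]
force: [-0.6, -0.7, 0.2]
gripper_width: 0.0854
```

```bash
python3 - <<'E'
from h import *
import cv2
p,M,s=pose();print(p,s["time_s"],s["force"]);print(M.round(3));print(rel([.495,-.0323,.107]).round(4))
im,d=cams.capture("wrist");cv2.imwrite("pics/w1.png",im[:,:,::-1])
c=cams.calibration("wrist");T=c["mount"]
v,u=np.mgrid[0:480,0:640];k=d
X=np.stack([(u-c["cx"])/c["fx"]*k,(v-c["cy"])/c["fy"]*k,k],-1)@T[:3,:3].T+T[:3,3]
W=X@M.T+p
g=im.astype(int)
m=(abs(W[...,2]-.131)<.006)&(k>0)&(g.sum(-1)<230)&(abs(W[...,1]+.032)<.04)&(W[...,0]>.44)&(W[...,0]<.6)
q=W[m];print(len(q),q[:,2].mean(),cv2.minAreaRect(q[:,:2].astype(np.float32)*1000))
E
```

```text
[ 0.49481657 -0.03223724  0.23088579] 1.6 [-0.59552155 -0.66628384  0.2240756 ]
[[-0.001 -0.01   1.   ]
 [ 0.     1.     0.01 ]
 [-1.     0.    -0.001]]
[ 1.239e-01 -1.000e-04  3.000e-04]
6148 0.13045622743307278 ((520.4066162109375, -32.48298645019531), (119.61750793457031, 23.93671226501465), 0.7172908186912537)
```

move_arm(series=[{"x": 0.04,"jaw": 1},{"x": 0.08,"jaw": 1},{"x": 0.11,"jaw": 1},{"x": 0.123,"jaw": 1},{"x": 0.123,"jaw": 1},{"x": 0.123,"jaw": 0.6},{"x": 0.123,"jaw": 0.3},{"x": 0.123,"jaw": 0},{"x": 0.123,"jaw": 0},{"x": 0.123,"jaw": 0},{"x": 0.123,"jaw": 0},{"x": 0.123,"jaw": 0}], grip_force=20)

```text
invalid input at $.series[0]: expected keys x, y, z, spin, jaw
```

move_arm(series=[{"x": 0.04,"y": 0,"z": 0,"spin": 0,"jaw": 1},{"x": 0.08,"y": 0,"z": 0,"spin": 0,"jaw": 1},{"x": 0.11,"y": 0,"z": 0,"spin": 0,"jaw": 1},{"x": 0.123,"y": 0,"z": 0,"spin": 0,"jaw": 1},{"x": 0.123,"y": 0,"z": 0,"spin": 0,"jaw": 1},{"x": 0.123,"y": 0,"z": 0,"spin": 0,"jaw": 0.6},{"x": 0.123,"y": 0,"z": 0,"spin": 0,"jaw": 0.3},{"x": 0.123,"y": 0,"z": 0,"spin": 0,"jaw": 0},{"x": 0.123,"y": 0,"z": 0,"spin": 0,"jaw": 0},{"x": 0.123,"y": 0,"z": 0,"spin": 0,"jaw": 0},{"x": 0.123,"y": 0,"z": 0,"spin": 0,"jaw": 0},{"x": 0.123,"y": 0,"z": 0,"spin": 0,"jaw": 0}], grip_force=20)

```text
time_s: 3.15
tool_pos: [0.4954, -0.0322, 0.1087]
orientation: [-0.017, 1.57, -0.005]
force: [-1.5, 0.7, 6.5]
gripper_width: 0.0231
```

move_arm(series=[{"x": -0.005,"y": 0,"z": 0,"spin": 0,"jaw": 0},{"x": -0.01,"y": 0,"z": 0,"spin": 0,"jaw": 0},{"x": -0.015,"y": 0,"z": 0,"spin": 0,"jaw": 0},{"x": -0.02,"y": 0,"z": 0,"spin": 0,"jaw": 0},{"x": -0.025,"y": 0,"z": 0,"spin": 0,"jaw": 0},{"x": -0.03,"y": 0,"z": 0,"spin": 0,"jaw": 0},{"x": -0.035,"y": 0,"z": 0,"spin": 0,"jaw": 0},{"x": -0.04,"y": 0,"z": 0,"spin": 0,"jaw": 0},{"x": -0.04,"y": 0,"z": 0,"spin": 0,"jaw": 0}])

```text
time_s: 4.28
tool_pos: [0.4954, -0.0322, 0.1487]
orientation: [-0.105, 1.57, -0.093]
force: [0.8, 0.5, -0.8]
gripper_width: 0.0237
```

```bash
cat >> h.py <<'E'
import cv2
def look(tag,zmin=.1):
    p,M,s=pose();print(p.round(4),s["time_s"],np.round(s["force"],1),np.round(s["gripper_width"],4))
    for n in("scene","top","wrist"):
        im,d=cams.capture(n);cv2.imwrite(f"pics/{n}{tag}.png",im[:,:,::-1]);np.save(f"pics/{n}{tag}.npy",d)
        c=cams.calibration(n);v,u=np.mgrid[0:480,0:640]
        X=np.stack([(u-c["cx"])/c["fx"]*d,(v-c["cy"])/c["fy"]*d,d],-1)
        T=c.get("cam_to_world")
        if T is None: T=np.eye(4);T[:3,:3]=M;T[:3,3]=p;T=T@c["mount"]
        W=X@T[:3,:3].T+T[:3,3];h=cv2.cvtColor(im,cv2.COLOR_RGB2HSV)
        near=(d>0)&(abs(W[...,1]+.032)<.025)&(W[...,2]>zmin)&(W[...,0]>.2)&(W[...,0]<.78)
        for nm,m in(("handle",(h[...,1]>100)&(h[...,2]<90)&((h[...,0]<14)|(h[...,0]>170))),("blade",(h[...,1]>180)&(h[...,2]>100)&(h[...,0]<11))):
            q=W[m&near]
            if len(q)>30:
                b=np.round(q[:,0],2);xs=np.unique(b)
                print(n,nm,len(q),[(float(x.round(2)),float(np.median(q[b==x,2]).round(3))) for x in xs if (b==x).sum()>4])
E
python3 -c "
from h import *
look('2')"
```

```text
[ 0.4954 -0.0322  0.1487] 4.275 [ 0.8  0.5 -0.8] 0.0237
scene handle 805 [(0.48, 0.17), (0.49, 0.171), (0.5, 0.171), (0.51, 0.212), (0.52, 0.171), (0.53, 0.281), (0.54, 0.17), (0.55, 0.417), (0.56, 0.171), (0.57, 0.169), (0.58, 0.168)]
wrist handle 9421 [(0.46, 0.167), (0.47, 0.171), (0.48, 0.171), (0.49, 0.171), (0.5, 0.171), (0.51, 0.17), (0.52, 0.17), (0.53, 0.169)]
```

move_arm(series=[{"x": -0.005,"y": 0,"z": 0,"spin": 0,"jaw": 0},{"x": -0.009,"y": 0,"z": 0,"spin": 0,"jaw": 0},{"x": -0.012,"y": 0,"z": 0,"spin": 0,"jaw": 0},{"x": -0.015,"y": 0,"z": 0,"spin": 0,"jaw": 0},{"x": -0.018,"y": 0,"z": 0,"spin": 0,"jaw": 0},{"x": -0.021,"y": 0,"z": 0,"spin": 0,"jaw": 0},{"x": -0.024,"y": 0,"z": 0,"spin": 0,"jaw": 0}])

```text
time_s: 5.3
tool_pos: [0.4951, -0.0322, 0.1725]
orientation: [2.915, 1.571, 2.927]
force: [0.9, -0.1, -2.6]
gripper_width: 0.0238
```

```bash
python3 -c "
from h import *
look('3')"
```

```text
[ 0.4951 -0.0322  0.1725] 5.3 [ 0.9 -0.1 -2.6] 0.0238
scene handle 871 [(0.49, 0.195), (0.5, 0.194), (0.51, 0.236), (0.52, 0.192), (0.53, 0.192), (0.54, 0.19), (0.55, 0.457), (0.56, 0.188), (0.57, 0.187), (0.58, 0.184)]
wrist handle 9611 [(0.46, 0.193), (0.47, 0.197), (0.48, 0.196), (0.49, 0.195), (0.5, 0.194), (0.51, 0.192), (0.52, 0.191), (0.53, 0.19), (0.54, 0.189)]
```

move_arm(series=[{"x": -0.003,"y": 0,"z": 0,"spin": 0,"jaw": 0},{"x": -0.006,"y": 0,"z": 0,"spin": 0,"jaw": 0},{"x": -0.009,"y": 0,"z": 0,"spin": 0,"jaw": 0},{"x": -0.012,"y": 0,"z": 0,"spin": 0,"jaw": 0},{"x": -0.015,"y": 0,"z": -0.003,"spin": 0,"jaw": 0},{"x": -0.018,"y": 0,"z": -0.006,"spin": 0,"jaw": 0},{"x": -0.021,"y": 0,"z": -0.009,"spin": 0,"jaw": 0},{"x": -0.024,"y": 0,"z": -0.012,"spin": 0,"jaw": 0},{"x": -0.026,"y": 0,"z": -0.016,"spin": 0,"jaw": 0}])

```text
time_s: 6.58
tool_pos: [0.4789, -0.0324, 0.1985]
orientation: [-0.154, 1.571, -0.143]
force: [-0.2, 0.2, -1.9]
gripper_width: 0.0237
```

```bash
python3 -c "
from h import *
look('4')"
```

```text
[ 0.4789 -0.0324  0.1985] 6.575 [-0.2  0.2 -1.9] 0.0237
scene handle 1201 [(0.47, 0.224), (0.48, 0.22), (0.49, 0.235), (0.5, 0.215), (0.51, 0.212), (0.52, 0.21), (0.53, 0.206), (0.54, 0.486), (0.55, 0.199), (0.56, 0.196)]
wrist handle 9534 [(0.44, 0.215), (0.45, 0.227), (0.46, 0.226), (0.47, 0.223), (0.48, 0.22), (0.49, 0.217), (0.5, 0.213), (0.51, 0.21), (0.52, 0.207), (0.53, 0.205)]
```

move_arm(series=[{"x": 0,"y": 0,"z": 0,"spin": 0,"jaw": 0},{"x": 0,"y": 0,"z": 0,"spin": 0,"jaw": 0},{"x": -0.002,"y": 0,"z": -0.01,"spin": 0,"jaw": 0},{"x": -0.004,"y": 0,"z": -0.02,"spin": 0,"jaw": 0},{"x": -0.006,"y": 0,"z": -0.03,"spin": 0,"jaw": 0},{"x": -0.008,"y": 0,"z": -0.04,"spin": 0,"jaw": 0},{"x": -0.01,"y": 0,"z": -0.05,"spin": 0,"jaw": 0},{"x": -0.011,"y": 0,"z": -0.06,"spin": 0,"jaw": 0},{"x": -0.011,"y": 0,"z": -0.06,"spin": 0,"jaw": 0}], grip_force=50)

```text
time_s: 7.85
tool_pos: [0.4186, -0.0331, 0.2095]
orientation: [-0.095, 1.57, -0.083]
force: [0.4, -0.1, -0.2]
gripper_width: 0.0229
```

```bash
python3 -c "
from h import *
look('5')"
```

```text
[ 0.4186 -0.0331  0.2095] 7.85 [ 0.4 -0.1 -0.2] 0.0229
scene handle 1579 [(0.4, 0.235), (0.41, 0.235), (0.42, 0.232), (0.43, 0.257), (0.44, 0.227), (0.45, 0.223), (0.46, 0.35), (0.47, 0.216), (0.48, 0.214), (0.49, 0.21), (0.5, 0.206)]
top blade 173 [(0.59, 0.157), (0.6, 0.155)]
wrist handle 3450 [(0.38, 0.227), (0.39, 0.236), (0.4, 0.236), (0.41, 0.232), (0.42, 0.23), (0.43, 0.226), (0.44, 0.223), (0.45, 0.22), (0.46, 0.217), (0.47, 0.215)]
```

View pics/top5.png

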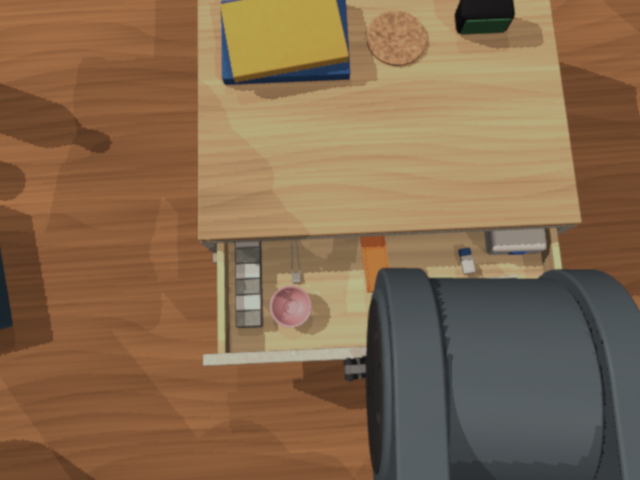

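View pics/wrist5.png

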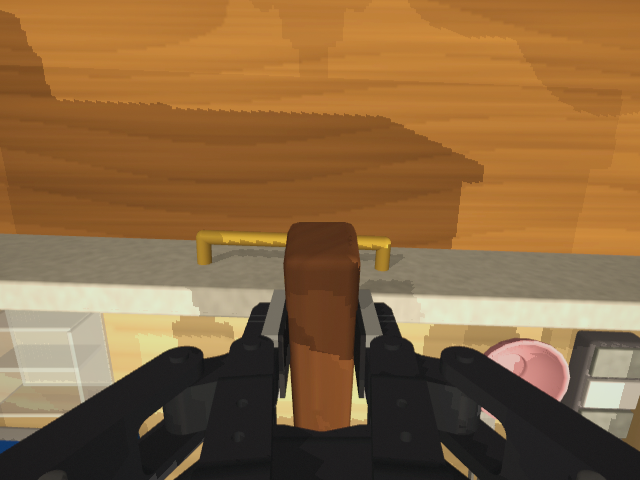

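The top view shows the blade at (375,265), still going under the top's edge. The wrist view shows the handle gripped at (320,300), over the drawer front and clear of the brass bar. The other things haven't moved, and the blade is hanging free.

move_arm(series=[{"x": -0.002,"y": 0,"z": -0.01,"spin": 0,"jaw": 0},{"x": -0.004,"y": 0,"z": -0.02,"spin": 0,"jaw": 0},{"x": -0.006,"y": 0,"z": -0.03,"spin": 0,"jaw": 0},{"x": -0.008,"y": 0,"z": -0.04,"spin": 0,"jaw": 0},{"x": -0.01,"y": 0,"z": -0.05,"spin": 0,"jaw": 0},{"x": -0.013,"y": 0,"z": -0.06,"spin": 0,"jaw": 0},{"x": -0.016,"y": 0,"z": -0.07,"spin": 0,"jaw": 0},{"x": -0.02,"y": 0,"z": -0.08,"spin": 0,"jaw": 0},{"x": -0.02,"y": 0,"z": -0.08,"spin": 0,"jaw": 0}])

```text
time_s: 9.12
tool_pos: [0.3388, -0.034, 0.2297]
orientation: [-0.056, 1.57, -0.044]
force: [0.8, -0.0, -1.6]
gripper_width: 0.0227
```

```bash
python3 -c "
from h import *
look('6')"
```

```text
[ 0.3388 -0.034   0.2297] 9.125 [ 0.8 -0.  -1.6] 0.0227
scene handle 1397 [(0.32, 0.257), (0.33, 0.255), (0.34, 0.252), (0.35, 0.276), (0.36, 0.247), (0.37, 0.242), (0.38, 0.239), (0.39, 0.236), (0.4, 0.233), (0.41, 0.23), (0.42, 0.225)]
top handle 797 [(0.35, 0.271), (0.36, 0.242), (0.37, 0.24), (0.38, 0.238), (0.39, 0.236), (0.4, 0.233), (0.41, 0.229), (0.42, 0.228)]
wrist handle 2617 [(0.3, 0.246), (0.31, 0.256), (0.32, 0.255), (0.33, 0.253), (0.34, 0.25), (0.35, 0.247), (0.36, 0.243), (0.37, 0.24), (0.38, 0.237), (0.39, 0.235)]
```

View pics/scene6.png

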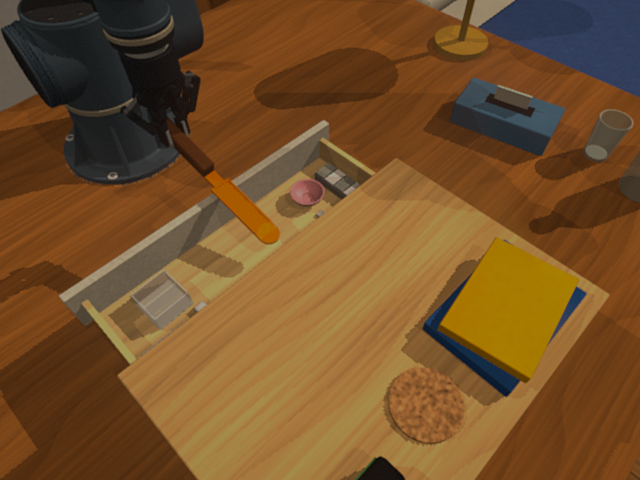

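The scene view shows the whole blade out. Its tip, at pixel (268,235), is in front of the top's edge at about x 0.57, z 0.16. Next I lift straight up.

move_arm(series=[{"x": -0.015,"y": 0,"z": -0.005,"spin": 0,"jaw": 0},{"x": -0.03,"y": 0,"z": -0.01,"spin": 0,"jaw": 0},{"x": -0.045,"y": 0,"z": -0.01,"spin": 0,"jaw": 0},{"x": -0.06,"y": 0,"z": -0.01,"spin": 0,"jaw": 0},{"x": -0.075,"y": 0,"z": -0.01,"spin": 0,"jaw": 0},{"x": -0.09,"y": 0,"z": -0.01,"spin": 0,"jaw": 0},{"x": -0.105,"y": 0,"z": -0.01,"spin": 0,"jaw": 0},{"x": -0.12,"y": 0,"z": -0.01,"spin": 0,"jaw": 0},{"x": -0.12,"y": 0,"z": -0.01,"spin": 0,"jaw": 0},{"x": -0.12,"y": 0,"z": -0.01,"spin": 0,"jaw": 0},{"x": -0.12,"y": 0,"z": -0.01,"spin": 0,"jaw": 0}])

```text
time_s: 10.65
tool_pos: [0.329, -0.0341, 0.3487]
orientation: [3.035, 1.57, 3.046]
force: [-0.8, 0.2, -0.4]
gripper_width: 0.0233
```

```bash
python3 -c "
from h import *
look('7',.18)
d=np.load('pics/top7.npy')
for n,px in dict(panL=(215,359),topM=(390,225)).items(): print(n,P('top',px,d).round(4))
print(np.abs(pose()[2]['dq']).max())"
```

```text
[ 0.329  -0.0341  0.3487] 10.65 [-0.8  0.2 -0.4] 0.0233
scene handle 1381 [(0.3, 0.378), (0.31, 0.376), (0.32, 0.373), (0.33, 0.37), (0.34, 0.368), (0.35, 0.363), (0.36, 0.36), (0.37, 0.358), (0.38, 0.354), (0.39, 0.352), (0.4, 0.349), (0.41, 0.342)]
top handle 1456 [(0.34, 0.365), (0.35, 0.363), (0.36, 0.36), (0.37, 0.357), (0.38, 0.355), (0.39, 0.351), (0.4, 0.348), (0.41, 0.346)]
wrist handle 4007 [(0.29, 0.365), (0.3, 0.376), (0.31, 0.376), (0.32, 0.372), (0.33, 0.37), (0.34, 0.366), (0.35, 0.362), (0.36, 0.359), (0.37, 0.356), (0.38, 0.354)]
panL [0.4391 0.2045 0.1743]
topM [ 0.6084 -0.0543  0.1922]
0.004464032765361208
```

View pics/top7.png

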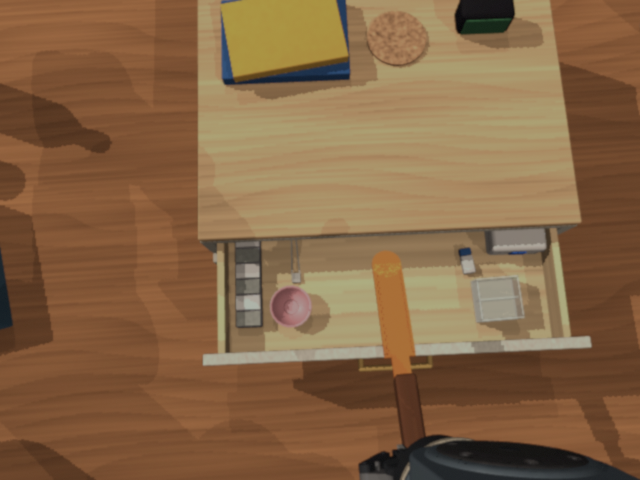

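The top view shows the shoehorn hanging free, with its tip at (387,262). The drawer panel and the other things sit at the same pixels as at the start.

```bash
python3 -c "
from cell import ticket
print(ticket.close_job())"
```

```text
the job is handed in; nothing more can be done
None
```

The shoehorn is out of the drawer, and I handed the job in at about 11 s with it held still in the gripper.

**How it went:** I gripped the wooden handle and lifted it. The arm can't tilt the tool, and the shoehorn stayed level in the grip. So I let the blade rest lightly under the rail, with about 2 N at the wrist, and the handle pivoted up by about 17°. By my geometry, the handle end was then at about 0.217 m and the blade tip at about 0.126 m, still roughly 0.11 m behind the rail. I raised the grip to 50 N, drew it out slantwise and lifted it clear.

**Last checks:**
- **Height:** the handle's upper face measured 0.34–0.38 m. I worked out the blade tip at about 0.28 m from the tilt, against the 0.223 m needed.
- **Motion and contact:** the arm was nearly at rest. The wrist force was under 1 N.
- **Drawer:** the front panel measured within 1 mm of where it started.
- **Other things:** they appear in the same places in the last top picture. I compared that by eye and did not measure each one.

No check failed or disagreed. A 6.5 N reading as the gripper closed was gone by the end of the first lift; it may have been a light touch on the drawer floor. The hand-in gives no verdict, so I don't know the official result.

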